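# Load the pellet die and hold its retainer slide at the index

### The job

Build up the pellet die squarely between the four pins of the loading fixture: first the thick die body, on it the ring-shaped spacer, on that the thin top disc, each set down flat, not dropped. Then pull the fixture's spring-return retainer slide out by its upright handle until its pointer lines up with the index on the rail, and keep it there: finish while still holding the handle, because the slide springs back when let go. Leave the index and the other things on the bench where they are.

Things in the scene. Friction and masses are not known exactly. Their poses are not given: they have to be found in the camera images.
- fixture: die-loading fixture, fixed to the bench: olive-green base plate 12 mm thick. Origin: on the pocket's axis at the plate's underside (bench height), z up; turned up to 0.3 rad. The plate spans x -180 to +125, y -135 to +50 mm in this frame. Slide bar along x at y = -88 mm, top 27 mm over the bench, 28 mm high guide strips at y = -76 mm, index rail outside at y = -118 mm. The slide pulls out along -x
- pocket (a point): centre of the pocket's floor (plate's top face, 12 mm over the bench), axes as the fixture's. Four upright steel pins, 8 mm diameter, at x = +-23, y = +-23 mm, rise 60 mm from this floor, the last 8 mm tapered; 54 mm parts fit between them with 1.5 mm play all round. Gaps of 38 mm between pins let fingers in: use those at +y and -y, the slide's tongue waits behind the +x one
- die_body: thick plain steel cylinder, 54 mm diameter, 30 mm tall, about 0.5 kg, with a small dark bore mark in its top. Stands upright on the bench. Origin: centre of its underside, z up
- spacer: the spacer: plain steel ring, 54 mm outside and 28 mm inside diameter, 14 mm tall, about 0.18 kg. Lies flat on the bench. Origin: centre of its underside, z up. Seated on the die body its underside is 30 mm over the pocket floor
- top_disc: the top disc: solid plain steel disc, 54 mm diameter, 10 mm thick, about 0.17 kg. Lies flat on the bench. Origin: centre of its underside, z up. Seated on the spacer its underside is 44 mm over the pocket floor, its top 54 mm
- slide (a joint): travel of the retainer slide in m: 0 at rest, up to 0.09 pulled out along the fixture's -x. Spring: 3 N at rest plus 80 N per m (6 to 9 N at the index); springs back to 0 when let go. A bar with the handle in front and, at the rear, an arm up to a 16 mm wide tongue: it waits 60 mm behind the pocket's axis, 57 mm over the pocket floor, and comes over the top disc, 3 mm clear, when pulled
- handle (a point): grip point of the slide's handle, axes as the fixture's, moves with the slide. Handle: upright black paddle 12 mm thick (x), 36 mm wide (y), from 26 to 76 mm over the bench; the point is on its centre line, 60 mm over the bench. At rest at x = -90, y = -88 mm in the fixture's frame
- pointer (a point): tip of the slide's pointer, a 4 mm wide dark bar that sticks out of the slide's bar to -y, 26 mm over the bench; moves with the slide; at rest at x = +50 mm in the fixture's frame
- index_mark (a point): the index: a 4 mm wide dark upright fin on a small steel block (12 x 16 mm) clamped on the rail on the outer side of the slide; the point is at the middle of the fin, 36 mm over the bench, axes as the fixture's. The slide is out to the mark when pointer and fin have the same x in the fixture's frame
- index (a joint): where the index is clamped, in m: the slide travel (joint slide) at which pointer and index line up; it differs from run to run, 0.04 to 0.07, and stays put unless forced
- beaker: bystander: small glass beaker, 50 mm wide, 60 mm tall; origin under its centre
- spatula: bystander: steel spatula 130 mm long, lying
- mortar: bystander: white porcelain bowl, 96 mm wide, 45 mm tall; origin under its centre
- jar: bystander: amber glass jar, 60 mm wide, 75 mm tall; origin under its centre
- wrench: bystander: wrench lying on the bench
- dish: bystander: shallow glass dish 90 mm wide, 16 mm tall; origin under its centre
- vial: bystander: small vial 36 mm wide, 60 mm tall; origin under its centre
Mind the look-alikes: they are no part of the job. Leave any green look-alike of the spacer alone. Leave any orange look-alike of the die_body alone.

How it is judged:
By the outcome, as a careful person would: the job done as asked, in the order asked, and still so for the second after the job is handed in, while the arm keeps its last pose, push and grip.
It also fails if it takes over 72 s, if anything falls off the work surface, if the arm or the gripper's body presses on something with over 40 N, if the wrist force passes 120 N, or if a joint passes its speed limit or range.

### The arm

A 7-joint arm with a two-finger parallel gripper is mounted at the origin on the work surface. World frame = base frame: x ahead of the robot, y to its left, z up, the work surface at z = 0. Lengths are in mm, angles in rad, forces in N, time in s.
With the tool pointing down it reaches from about 425 to 875 mm from the base axis. Payload 4.7 kg.
Tool frame: the origin (TCP) lies midway between the tips of the shut fingers; the grasp point (between the pads) lies 19 mm behind it (r.pinch_z is the distance from the TCP to the grasp point, in mm); z points along the fingers, y is the line along which they close (so a half turn about z gives the same grasp; the last joint's range is limited). The gripper opens to 87 mm and grips with 3 to 60 N. Pads are 19 mm wide; open, the fingers measure 117 mm over their backs; the gripper's body (75 mm by 190 mm) begins 51 mm behind the grasp point.
Start: joints at [-1.125, 0.321, -0.07, 1.45, 0.023, 1.371, -0.057], TCP at [272.058, 590.347, 222.587] pointing down, gripper open.
Joint ranges: [-2.86, 2.86], [-0.3, 2.09], [-1.38, 1.24], [0.06, 2.45], [-1.56, 4.7], [0.09, 2.05], [-2.69, 2.69]. Speed limits (rad/s): [2.57, 2.57, 3.14, 3.14, 3.14, 3.14, 3.14].

### API

Orientations are given as a rotation vector (axis times angle).
In Python, from rig import telemetry, imaging, r, outline_of, pinpoint gives the robot as it stands.
- The arm moves only by the tool jog_arm, never from a script. Its argument "increments" is a list of rows, each a list of 7 numbers: the shift along the tool's x, y, z in mm, then the turn, a rotation vector about the tool's x, y, z in rad, then the finger opening in mm, from 0 to 87. A call has exactly 8 rows; each row is the pose to reach, as a shift and turn from the pose commanded when the call began, along the tool's axes at that moment; what a row does not reach only later rows make up. A row lasts 1/8 s, in which the tool goes at most 62.5 mm and 10.7 degrees, less where a joint would pass 70% of its speed; a pose out of reach is approached as far as the arm can. A call with a gripper value outside its range is refused whole. The fingers move at their own pace and stop on an object; "squeeze" is the grip in N (left out, the last holds). Time passes only in rows, so rows that repeat a pose let the fingers close, or fill a call up. It gives the time, the measured TCP pose, the force, the opening and the grip force at its end, in the units of the state.
- telemetry.state(): the state, without advancing time (a new reading comes with each control period).
- imaging.get_image(name): name is "scene" or "top"; returns the picture (420x560x3 uint8, blue, green, red); there is no depth.
- imaging.get_calibration(name): a dict with "fx", "fy", "cx", "cy" (pixels), "position" and "orientation" of the camera in the world. Camera axes: x right, y up, looking along -z (the intrinsics and any distortion apply to the point x, -y, -z); pixel columns grow to the right and rows downward; lengths in mm; the calibration is good to about 2 mm. A picture is of the moment at which its call begins. get_calibration takes no time and is no camera call.
- r.sign_off(): hands the job in; it is judged then, once.
Trained networks look in the newest picture that a camera, given by its name, has taken for a name from the list of things; names that differ only in an ending like _2 or _b are one class to them, and where a whole thing is asked for, a point or a joint stands for the part that bears it (a point fixed in the world has none). Each returns a list of dicts, best first, with "confidence" (0 to 1); they miss things now and then, are a little off and sometimes report something else, mostly with a low value. They report only what shows in the picture. A call takes as long as a camera call. They do not tell look-alikes from the thing itself.
- outline_of(camera, thing): "mask" (420x560 bool, what is visible of it) and "location" ([column, row] in pixels, amid what is visible of it).
- pinpoint(camera, thing): "location" ([column, row] in pixels: a listed point, or the origin of a listed thing).
The state is a dict: "time": time; "joint_positions": joint angles; "joint_velocities": joint speeds; "joint_torque": joint torques, N m; "ee_pos": TCP position; "eef_rot": TCP orientation; "wrist_force": force on the tool from outside, world axes, zero at the start; "moment": the same for the moment, N m; "gripper_width": opening from 0.0 (shut) to 1.0 (fully open); "finger_force": force on a finger pad.
Only numpy, scipy, OpenCV 4.12 (cv2) and the standard library are available. Lean on these libraries where they do the work, as an engineer would, in place of code of your own. Each camera call takes 0.05 s, during which the arm holds its last target. There are 200 camera calls.

## Working session

There is one attempt and no reset: what is moved stays moved. The work goes in short steps, Python scripts to look and compute and a tool call to move; the robot and the scene stay as the last step left them, time stands still between calls to the robot, and variables do not carry over. Pictures are saved under pics/ and viewed, at most 10 in all, crops included, and the job is handed in when it is done.

Besides the shell and the picture viewer there is one more tool, called as name(argument=value, ...) on one line, values as JSON. jog_arm: Moves the arm, as the interface text tells. Its arguments: {"type":"object","properties":{"increments":{"type":"array","items":{"type":"array","items":{"type":"number"}}},"squeeze":{"type":"number"}},"required":["increments"]}

```bash
ls; mkdir -p pics; cat > h.py <<'E'
import numpy as np, cv2
from scipy.spatial.transform import Rotation as R
from rig import telemetry, imaging, r, outline_of, pinpoint
def cal(n):
    c=imaging.get_calibration(n); o=np.array(c["orientation"],float)
    M=o if o.shape==(3,3) else (R.from_rotvec(o).as_matrix() if o.size==3 else R.from_quat(o).as_matrix())
    return c,M
def px2w(n,uv,z):
    c,M=cal(n); d=M@np.array([(uv[0]-c["cx"])/c["fx"],-(uv[1]-c["cy"])/c["fy"],-1])
    p=np.array(c["position"]); return p+d*(z-p[2])/d[2]
def w2px(n,P):
    c,M=cal(n); q=M.T@(np.array(P,float)-np.array(c["position"]))
    return np.array([c["cx"]+c["fx"]*q[0]/-q[2], c["cy"]-c["fy"]*q[1]/-q[2]])
E
python3 - <<'E'
from h import *
for n in("scene","top"):
    im=imaging.get_image(n); cv2.imwrite(f"pics/{n}0.png",im); print(n,imaging.get_calibration(n))
    for t in "fixture pocket die_body spacer top_disc handle pointer index_mark".split():
        print(t,[(np.round(d["location"],1).tolist(),round(d["confidence"],2)) for d in pinpoint(n,t)][:4])
print(telemetry.state())
E
```

```text
pics
scene {'fx': 476.7677862606475, 'fy': 476.7677862606475, 'cx': 289.41154601640415, 'cy': 212.0798096774542, 'position': array([1134.10559645,  689.79961862, 1029.20575018]), 'orientation': array([0.30411107, 0.91893776, 2.33570064])}
fixture [([249.4, 204.4], 0.81)]
pocket []
die_body [([383.1, 295.6], 0.91), ([425.3, 285.2], 0.91), ([218.9, 184.9], 0.32)]
spacer [([233.3, 175.3], 0.5), ([368.2, 226.0], 0.49), ([197.4, 153.2], 0.37)]
top_disc [([300.2, 270.8], 0.51)]
handle [([260.3, 160.2], 0.75)]
pointer [([220.0, 182.2], 0.91), ([232.3, 174.6], 0.41)]
index_mark [([234.2, 173.4], 0.57), ([338.1, 283.9], 0.37)]
top {'fx': 533.6763807064048, 'fy': 533.6763807064048, 'cx': 280.02519480667837, 'cy': 206.7020554305281, 'position': array([ 315.10220911,  -29.92608211, 1741.60979042]), 'orientation': array([ 0.11336945, -0.10930877, -1.58308479])}
fixture [([319.5, 190.2], 0.66)]
pocket [([318.4, 188.1], 0.58)]
die_body [([208.8, 251.1], 0.66), ([164.1, 241.3], 0.5), ([181.2, 214.1], 0.49)]
spacer [([238.1, 222.2], 0.67), ([238.2, 252.1], 0.54)]
top_disc [([235.6, 179.4], 0.73)]
handle [([353.4, 213.8], 0.75), ([181.0, 214.9], 0.3)]
pointer [([357.4, 169.1], 0.66)]
index_mark [([361.9, 191.4], 0.56)]
{'time': 0.9, 'joint_positions': array([-1.12490068,  0.32101903, -0.07009946,  1.45051132,  0.02260242,
        1.37075366, -0.05691691]), 'joint_velocities': array([ 0.00039186,  0.00075647,  0.00026398,  0.00092305,  0.00038745,
       -0.00031902,  0.00187332]), 'joint_torque': array([-3.56574919e-04, -4.91094196e+01, -4.03306028e-01, -3.12776113e+01,
       -6.35406445e-02,  3.34613398e-02,  1.45529395e-05]), 'ee_pos': array([272.06256799, 590.35776227, 222.5684633 ]), 'eef_rot': array([6.72988857e-01, 3.06859732e+00, 1.32964419e-04]), 'wrist_force': array([-0.14597318, -0.18418502,  0.20057834]), 'moment': array([ 0.00399881,  0.04549908, -0.00383579]), 'finger_force': 0.0, 'gripper_width': 0.9982659432617724}
```

View pics/scene0.png

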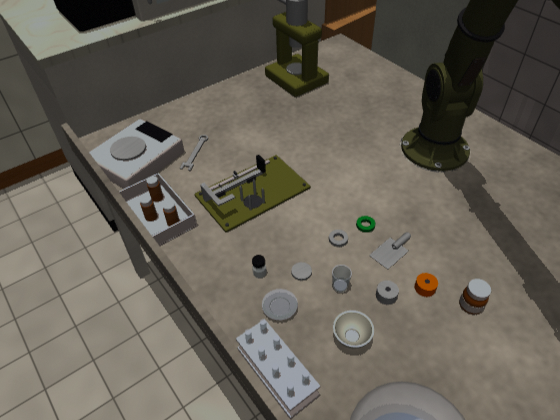

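View pics/top0.png

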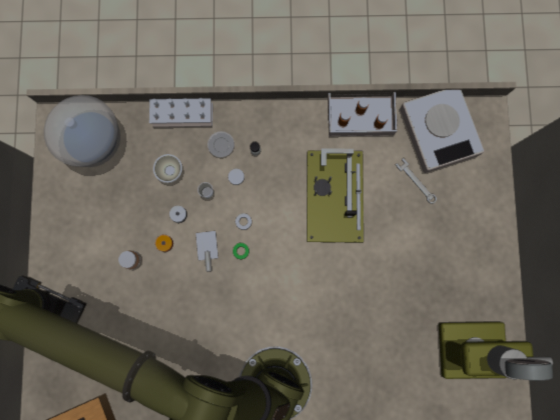

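The scene view shows the die at (388,292), the steel spacer at (338,238), the disc at (301,271) and the fixture around (252,190). The top view shows the same: die (178,214), spacer (244,222), disc (236,177), fixture (335,196). The green ring and the orange cylinder are the look-alikes.

```bash
cat > m.py <<'E'
from h import *
from scipy.optimize import least_squares
S={n:imaging.get_image(n) for n in("scene","top")}
seed={"scene":dict(die_body=(388,291),spacer=(338,238),top_disc=(301,271),fixture=(252,190)),
      "top":dict(die_body=(178,214),spacer=(244,222),top_disc=(236,177),fixture=(335,196))}
mid=dict(die_body=15,spacer=7,top_disc=5,fixture=12)
for t in mid:
  for n in S:
    for d in outline_of(n,t):
      if np.hypot(*(np.array(d["location"])-seed[n][t]))<(12 if t!="fixture" else 40):
        m=d["mask"].astype(np.uint8); cs=max(cv2.findContours(m,0,2)[0],key=cv2.contourArea)
        (x,y,w,h)=cv2.boundingRect(cs); M=cv2.moments(cs); c=(M["m10"]/M["m00"],M["m01"]/M["m00"])
        print(t,n,round(d["confidence"],2),"bbox",x,y,w,h,"cent",np.round(c,1),"w@mid",px2w(n,c,mid[t]).round(1), "minrect",cv2.minAreaRect(cs) if t=="fixture" else "")
for n,(x,y,w,h) in dict(scene=(185,140,140,100),top=(290,140,100,75)).items():
  pass
a=cv2.resize(S["scene"][145:235,185:320],None,fx=5.9,fy=5.9,interpolation=cv2.INTER_CUBIC); cv2.imwrite("pics/fs.png",cv2.convertScaleAbs(a,alpha=1.6))
a=cv2.resize(S["top"][145:250,295:375],None,fx=5.7,fy=5.7,interpolation=cv2.INTER_CUBIC); cv2.imwrite("pics/ft.png",cv2.convertScaleAbs(a,alpha=1.6))
E
python3 m.py
```

```text
die_body scene 0.73 bbox 376 281 23 24 cent [386.9 292.5] w@mid [541.2 309.4  15. ] minrect 
die_body top 0.67 bbox 170 205 18 18 cent [178.6 213.4] w@mid [544.1 304.1  15. ] minrect 
spacer scene 0.52 bbox 329 230 19 18 cent [338.  238.4] w@mid [515.9  97.9   7. ] minrect 
spacer top 0.69 bbox 236 213 16 17 cent [243.7 221. ] w@mid [516.7  92.2   7. ] minrect 
top_disc scene 0.53 bbox 291 263 21 18 cent [301.2 271.4] w@mid [665.3 121.3   5. ] minrect 
top_disc top 0.65 bbox 229 169 16 16 cent [236.3 176.5] w@mid [665.9 116.    5. ] minrect 
fixture scene 0.96 bbox 195 155 116 78 cent [250.9 192.3] w@mid [ 605.8 -196.9   12. ] minrect ((251.42355346679688, 188.95848083496094), (54.875450134277344, 106.48603820800781), 62.19853591918945)
fixture top 0.93 bbox 307 148 58 95 cent [335.1 195.6] w@mid [ 595.6 -208.4   12. ] minrect ((335.5, 195.0), (94.0, 57.0), 90.0)
```

View pics/fs.png

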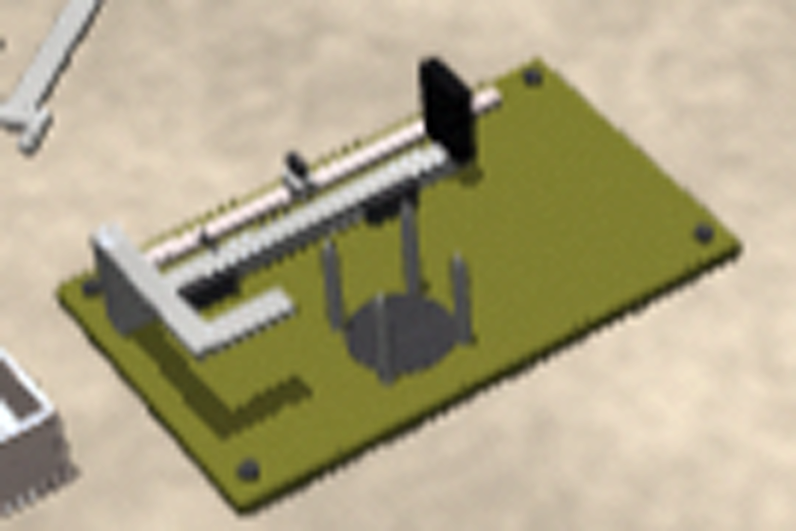

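View pics/ft.png

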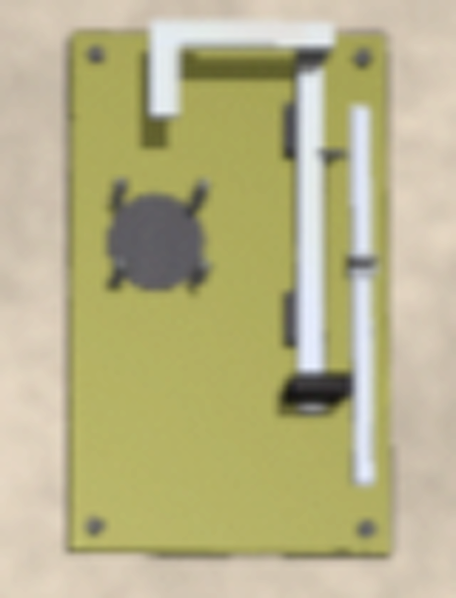

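```bash
cat > fit.py <<'E'
from h import *
from scipy.optimize import least_squares
def u(p,s,o): return (np.array(p)+.5)/s-.5+np.array(o)
sc={(-180,-135,12):(540,60),(-180,50,12):(742,243),(125,50,12):(240,500),(125,-135,12):(57,291),
 (23,23,72):(381,296),(-23,23,72):(458,255),(-23,-23,72):(408,203),(23,-23,72):(330,241),(0,0,12):(403,333),(50,-103,26):(207,240)}
tp={(125,50,12):(70,33),(125,-135,12):(386,35),(-180,-135,12):(390,555),(-180,50,12):(68,552),(0,0,12):(155,242)}
obs=[("scene",k,u(v,5.9,(185,145))) for k,v in sc.items()]+[("top",k,u(v,5.7,(295,145))) for k,v in tp.items()]
CAL={n:cal(n) for n in("scene","top")}
def proj(n,P,dt,dr):
    c,M=CAL[n]; q=(R.from_rotvec(dr).as_matrix()@M).T@(P-c["position"]-dt)
    return np.array([c["cx"]-c["fx"]*q[0]/q[2], c["cy"]+c["fy"]*q[1]/q[2]])
def fx(p,k): c,s=np.cos(p[2]),np.sin(p[2]); return np.array([p[0]+c*k[0]-s*k[1],p[1]+s*k[0]+c*k[1],k[2]])
def run(cams,free):
    def f(p):
        e=[(proj(n,fx(p,k),p[3+6*i:6+6*i],p[6+6*i:9+6*i])-v)/.4 for n,k,v in obs for i in [0 if n=="scene" else 1] if n in cams]
        return np.r_[np.concatenate(e), np.concatenate([p[3:6]/2,p[6:9]/.002,p[9:12]/2,p[12:15]/.002])*(1 if free else 1e6)]
    s=least_squares(f,np.r_[610,-170,0,np.zeros(12)],x_scale=np.r_[100,100,1,np.tile([1,1,1,.01,.01,.01],2)]); return s
if __name__=="__main__":
  for cams in (("scene",),("top",),("scene","top")):
    for free in (0,1):
        s=run(cams,free); print(cams,free,s.x[:3].round(4),s.cost.round(1),s.x[3:].round(4) if free else "")
  p=s.x
  for t,a,b,z in (("die",(386.9,292.5),(178.6,213.4),(15,22)),("spacer",(338,238.4),(243.7,221),(7,10)),("disc",(301.2,271.4),(236.3,176.5),(6,8))):
    q=least_squares(lambda x:np.r_[proj("scene",np.r_[x,z[0]],p[3:6],p[6:9])-a,proj("top",np.r_[x,z[1]],p[9:12],p[12:15])-b],[600,100]);print(t,q.x.round(1),q.fun.round(2))
  for t,a,b,z in(("base",(436,150),(275,378),10),): print(px2w("scene",a,z),px2w("top",b,z))
  # index mark x in fixture
  v=u((295,157),5.9,(185,145)); q=least_squares(lambda x:proj("scene",fx(p,(x[0],x[1],36)),p[3:6],p[6:9])-v,[0,-118]);print("index",q.x)
E
python3 fit.py
```

```text
('scene',) 0 [ 6.228778e+02 -1.627598e+02 -2.650000e-02] 10.9 
('scene',) 1 [ 6.187801e+02 -1.692475e+02 -2.660000e-02] 8.3 [-0.     -0.      1.6843 -0.0024  0.0017  0.      0.      0.      0.
  0.      0.      0.    ]
('top',) 0 [ 6.243870e+02 -1.654635e+02 -2.660000e-02] 1.9 
('top',) 1 [ 6.253534e+02 -1.659257e+02 -2.660000e-02] 1.8 [ 0.0000e+00  0.0000e+00 -0.0000e+00  0.0000e+00 -0.0000e+00 -0.0000e+00
 -0.0000e+00 -0.0000e+00  1.0119e+00 -2.0000e-04 -4.0000e-04 -0.0000e+00]
('scene', 'top') 0 [ 6.231410e+02 -1.637465e+02 -2.560000e-02] 22.0 
('scene', 'top') 1 [ 6.216514e+02 -1.674663e+02 -2.650000e-02] 11.0 [ 8.7340e-01  3.7310e-01  1.3667e+00 -1.9000e-03  9.0000e-04  5.0000e-04
 -8.7340e-01 -3.7300e-01  9.6990e-01 -8.0000e-04  1.1000e-03 -2.0000e-04]
die [540.  304.4] [-0.64 -0.56 -1.07  0.2 ]
spacer [513.8  92.3] [-0.34 -0.52 -0.64  0.02]
disc [663.7 116.4] [-0.17 -0.75 -0.74 -0.31]
[10.81035359 15.22116987 10.        ] [19.77073388 -3.46004227 10.        ]
index [ -14.29481571 -121.74620845]
```

```bash
cat >> h.py <<'E'
def inc(P,yawy):
    """increment (tool frame) to TCP P with tool z down, tool y axis at world angle yawy"""
    s=telemetry.state(); Rc=R.from_rotvec(s["eef_rot"])
    y=np.array([np.cos(yawy),np.sin(yawy),0]); z=np.array([0,0,-1.]); 
    Rt=R.from_matrix(np.c_[np.cross(y,z),y,z])
    return np.round(Rc.inv().apply(np.array(P)-s["ee_pos"]),1).tolist(), np.round((Rc.inv()*Rt).as_rotvec(),4).tolist()
E
python3 -c "
from h import *
print(inc((541,304,100),-.0265));print(inc((541,304,100),-.0265+np.pi/2));s=telemetry.state();print(s['time'],np.degrees(R.from_rotvec(s['eef_rot']).as_matrix()[:2,1]))"
```

```text
([-364.1, -147.5, 122.6], [0.0001, 0.0, 1.1655])
([-364.1, -147.5, 122.6], [0.0, 0.0, -0.4053])
1.4 [23.97860225 52.03684252]
```

jog_arm(increments=[[-60, -25, 0, 0, 0, 0.18, 87], [-120, -50, 0, 0, 0, 0.36, 87], [-180, -75, 0, 0, 0, 0.54, 87], [-240, -100, 0, 0, 0, 0.7, 87], [-300, -122, 20, 0, 0, 0.88, 87], [-364, -147.5, 50, 0, 0, 1.05, 87], [-364, -147.5, 100, 0, 0, 1.1655, 87], [-364, -147.5, 122.5, 0, 0, 1.1655, 87]])

```text
time: 2.4
ee_pos: [541.3, 299.8, 96.8]
eef_rot: [2.257, 2.184, -0.007]
wrist_force: [0.5, -0.0, 0.9]
gripper_width: 0.999
finger_force: 0.0
```

```bash
python3 - <<'E'
from h import *
print(inc((541,304,5),-.0265)); s=telemetry.state(); print(s['ee_pos'],s['joint_positions'])
im=imaging.get_image("scene"); t=imaging.get_image("top")
a=cv2.resize(im[230:330,320:450],None,fx=4,fy=4,interpolation=cv2.INTER_CUBIC);b=cv2.resize(t[160:260,130:230],None,fx=4,fy=4,interpolation=cv2.INTER_CUBIC)
cv2.imwrite("pics/g1.png",cv2.resize(np.hstack([a,b]),None,fx=.86,fy=.86))
E
```

```text
([4.6, -0.2, 91.8], [-0.0027, 0.0039, -0.006])
[541.26349751 299.76781351  96.77653173] [-0.76918288  0.35023381  0.26735385  1.68671928 -0.0985955   1.12237258
 -0.50661123]
```

View pics/g1.png

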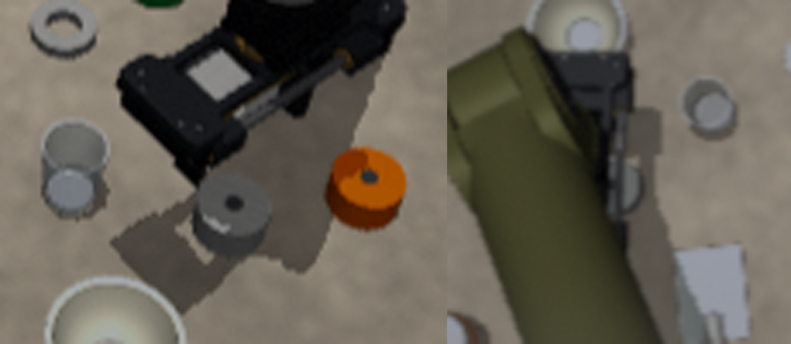

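The gripper hangs above the die (its near finger ends at about (200,180) in the left crop, the die is at (232,215)). I'll descend.

jog_arm(increments=[[4.6, 0, 20, -0.0027, 0.0039, -0.006, 87], [4.6, 0, 50, -0.0027, 0.0039, -0.006, 87], [4.6, 0, 75, -0.0027, 0.0039, -0.006, 87], [4.6, 0, 91, -0.0027, 0.0039, -0.006, 87], [4.6, 0, 91, -0.0027, 0.0039, -0.006, 54], [4.6, 0, 91, -0.0027, 0.0039, -0.006, 54], [4.6, 0, 91, -0.0027, 0.0039, -0.006, 50], [4.6, 0, 91, -0.0027, 0.0039, -0.006, 50]], squeeze=5)

```text
time: 3.5
ee_pos: [541.7, 309.0, 10.0]
eef_rot: [-2.244, -2.198, -0.01]
wrist_force: [2.4, -0.1, 0.4]
gripper_width: 0.637
finger_force: 1.4
```

```bash
python3 - <<'E'
from h import *
print(inc((541,304,5),-.0265+np.pi/2)); s=telemetry.state(); print(s['ee_pos'],s['joint_positions'],s['gripper_width'],s['wrist_force'])
E
```

```text
([-5.0, -0.6, 4.9], [0.0071, -0.0005, -1.5647])
[541.69484619 308.99058239   9.96054508] [-0.75972683  0.44906877  0.24596284  1.74621822 -0.13206426  0.9561149
 -0.48190912] 0.6374415666800469 [ 2.42378608 -0.06262671  0.35369917]
```

jog_arm(increments=[[0, 0, 0, 0, 0, 0, 50], [0, 0, 0, 0, 0, 0, 50], [0, 0, 0, 0, 0, 0, 50], [0, 0, 0, 0, 0, 0, 80], [0, 0, 0, 0, 0, 0, 80], [0, 0, 4.5, 0.002, 0, -0.18, 80], [0, 0, 4.5, 0.004, 0, -0.36, 80], [0, 0, 4.5, 0.005, 0, -0.54, 80]])

```text
time: 4.5
ee_pos: [540.0, 308.4, 3.7]
eef_rot: [-1.566, -2.719, 0.001]
wrist_force: [0.4, 0.1, 0.2]
gripper_width: 0.916
finger_force: 0.0
```

jog_arm(increments=[[0, 0, 0, 0, 0, -0.18, 80], [0, 0, 0, 0, 0, -0.36, 80], [0, 0, 0, 0, 0, -0.54, 80], [0, 0, 0, 0, 0, -0.72, 80], [0, 0, 0, 0, 0, -0.88, 80], [0, 0, 0, 0, 0, -1.02, 80], [0, 0, 0, 0, 0, -1.02, 80], [0, 0, 0, 0, 0, -1.02, 80]])

```text
time: 5.5
ee_pos: [540.7, 308.5, 4.2]
eef_rot: [-0.053, -3.138, -0.003]
wrist_force: [0.5, 0.3, -0.3]
gripper_width: 0.918
finger_force: 0.0
```

```bash
python3 - <<'E'
from h import *
print(inc((541,304,5),-.0265+np.pi/2)); s=telemetry.state(); print(s['ee_pos'],s['joint_positions'],s['gripper_width'],s['wrist_force'])
E
```

```text
([-0.5, -4.5, -0.8], [0.0022, -0.0028, -0.0071])
[540.65179398 308.5215142    4.21138487] [-0.51676831  0.45324627 -0.05220591  1.73540144  0.02382234  0.95475158
  0.95974174] 0.9184295930160307 [ 0.54904192  0.29761573 -0.32970848]
```

jog_arm(increments=[[0, 0, 0, 0.0022, -0.0028, -0.007, 50], [0, 0, 0, 0.0022, -0.0028, -0.007, 50], [0, 0, 0, 0.0022, -0.0028, -0.007, 50], [0, 0, 0, 0.0022, -0.0028, -0.007, 50], [0, 0, 0, 0.0022, -0.0028, -0.007, 50], [0, 0, 0, 0.0022, -0.0028, -0.007, 50], [0, 0, -20, 0.0022, -0.0028, -0.007, 50], [0, 0, -60, 0.0022, -0.0028, -0.007, 50]], squeeze=40)

```text
time: 6.5
ee_pos: [539.3, 307.5, 63.5]
eef_rot: [-0.038, -3.138, 0.003]
wrist_force: [0.7, -0.5, -3.9]
gripper_width: 0.61
finger_force: 40.0
```

```bash
python3 - <<'E'
from h import *
print(inc((623,-165,115),-.0265+np.pi/2)); s=telemetry.state(); print(s['ee_pos'],s['joint_positions'],s['gripper_width'],s['wrist_force'])
E
```

```text
([-94.9, -470.4, -50.8], [-0.0023, -0.0037, 0.0023])
[539.31343592 307.46661941  63.53326059] [-0.51663628  0.38364749 -0.05404355  1.69861774  0.0229298   1.06423567
  0.96860693] 0.6103698804528396 [ 0.66803316 -0.54014306 -3.89623819]
```

jog_arm(increments=[[0, -30, -40, 0, 0, 0, 50], [-12, -85, -50, 0, 0, 0, 50], [-25, -145, -51, 0, 0, 0, 50], [-38, -205, -51, 0, 0, 0, 50], [-52, -265, -51, 0, 0, 0, 50], [-65, -325, -51, 0, 0, 0, 50], [-78, -385, -51, 0, 0, 0, 50], [-88, -430, -51, 0, 0, 0, 50]])

```text
time: 7.5
ee_pos: [618.5, -127.0, 116.4]
eef_rot: [0.042, 3.14, -0.001]
wrist_force: [0.9, -0.4, -4.2]
gripper_width: 0.613
finger_force: 40.0
```

jog_arm(increments=[[-5, -25, 0, 0, 0, 0, 50], [-6, -40, 0, 0, 0, 0, 50], [-6, -41, 0, 0, 0, 0, 50], [-6, -41, 0, 0, 0, 0, 50], [-6, -41, 0, 0, 0, 0, 50], [-6, -41, 0, 0, 0, 0, 50], [-6, -41, 0, 0, 0, 0, 50], [-6, -41, 0, 0, 0, 0, 50]])

```text
time: 8.5
ee_pos: [623.7, -164.5, 115.5]
eef_rot: [0.038, 3.141, 0.001]
wrist_force: [-0.5, -0.6, -4.3]
gripper_width: 0.614
finger_force: 40.0
```

```bash
python3 - <<'E'
from h import *
print(inc((623,-165,115),-.0265+np.pi/2)); s=telemetry.state(); print(s['ee_pos'],s['joint_positions'],s['gripper_width'],s['wrist_force'])
im=imaging.get_image("scene"); t=imaging.get_image("top")
for d in outline_of("scene","die_body"): print(d["location"],d["confidence"],d["mask"].sum())
a=cv2.resize(im[125:245,180:320],None,fx=4,fy=4,interpolation=cv2.INTER_CUBIC);b=cv2.resize(t[145:250,295:375],None,fx=3,fy=3,interpolation=cv2.INTER_CUBIC)
cv2.imwrite("pics/h1.png",np.hstack([a,cv2.resize(b,(240,480))[:, :]]))
E
```

```text
([0.7, -0.5, 0.5], [0.0004, 0.0008, 0.0023])
[ 623.68902638 -164.5325725   115.50791314] [ 0.06338215  0.37826182  0.19330353  1.60208593 -0.07782461  1.16805362
  1.82045158] 0.6144329672001316 [-0.5328694  -0.55339719 -4.26388461]
[427.4, 282.9] 0.92 471
[246.8, 176.1] 0.53 143
```

View pics/h1.png

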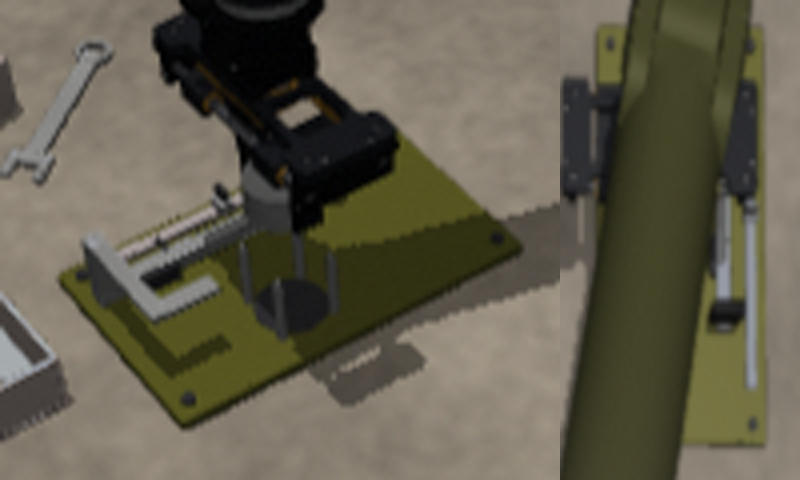

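```bash
python3 - <<'E'
from h import *
im=imaging.get_image("scene"); 
th=np.linspace(0,2*np.pi,90)
P=np.array([w2px("scene",(623.5+27*np.cos(a),-164.7+27*np.sin(a),z)) for z in (111.2,141.2) for a in th])
print("pred min col",P[:,0].min(),"max row",P[:,1].max(), "maxcol",P[:,0].max(),"pinstops",[w2px("scene",(623+x,-165+y,72)).round(1).tolist() for x in(-23,23) for y in (-23,23)])
hull=cv2.convexHull(P.astype(np.float32)).reshape(-1,2)
d=[d for d in outline_of("scene","die_body") if abs(d["location"][0]-247)<10]
if d:
    m=d[0]["mask"]; r_,c_=np.where(m)
    for r0 in range(r_.min(),r_.max()+1): print(r0,c_[r_==r0].min(),c_[r_==r0].max(), end=" | ")
    print("max row by col",[(c0,r_[c_==c0].max()) for c0 in range(c_.min(),c_.max()+1)])
print([ (c0,round(max([p[1] for p in P if abs(p[0]-c0)<1.2],default=0),1)) for c0 in range(240,266,2)])
print(im[164:186,232:262].mean(2).astype(int))
s=6;x0,y0=215,140
a=cv2.resize(im[y0:y0+95,x0:x0+95],None,fx=s,fy=s,interpolation=cv2.INTER_CUBIC)
cv2.polylines(a,[np.round((hull-[x0,y0]+.5)*s-.5).astype(int)],True,(0,0,255),1)
for x in(-23,23):
  for y in(-23,23):
    for z in (12,72): cv2.circle(a,tuple(np.round((w2px("scene",(623.3+x+.0265*y,-165+y-.0265*x,z))-[x0,y0]+.5)*s-.5).astype(int)),3,(0,255,255) ,1)
cv2.imwrite("pics/h2.png",cv2.convertScaleAbs(a,alpha=1.6))
E
```

```text
pred min col 239.43450922877776 max row 183.0425197706866 maxcol 259.4798513381621 pinstops [[252.9, 178.6], [262.0, 187.2], [239.8, 185.3], [248.8, 194.2]]
[(240, np.float64(179.3)), (242, np.float64(181.2)), (244, np.float64(182.3)), (246, np.float64(182.8)), (248, np.float64(183.0)), (250, np.float64(183.0)), (252, np.float64(182.9)), (254, np.float64(182.4)), (256, np.float64(181.7)), (258, np.float64(180.7)), (260, np.float64(178.3)), (262, 0), (264, 0)]
[[127 129 128 124 120 119 121 115   4   8  22   5   5  13  22  23  24  24
   18  16  23  24  23  20  32  27  23  23  27  44]
 [131 132 130 126 121 121 122 116  15  25  53  14   5   8  14  19  23  23
   15  12  19  25  24  22  35  28  24  24  34  54]
 [133 133 131 127 122 122 124 120  29  59  76  28   6   6   7  14  18  19
   32  13  10  21  25  23  28  27  26  25  18  19]
 [134 130 128 127 126 126 128 125  58  79  79  56  24   6   6   7  10  18
   52  34  12  11  19  23  23  25  20  19   8   7]
 [131 129 127 127 129 129 132 129  87  80  80  79  57  23   4   6   9  31
   50  50  39   6   8  14  17  18   8  10   7   8]
 [130 128 1
[... 1414 characters left out ...]
 47  49  51  50  52  51
   53  52  49   4   4   4   3   2   4  18  25  67]
 [ 83  87  94 111  79  78  78  72  64  57  44  51  49  54  51  51  52  50
   52  51  49   3   1   3   4  20  21  50  49  67]
 [ 93 111  79  78  78  71  66  56  40  48  50  58  46  51  47  44  49  50
   50  48  44  10   4  16  19  49  50  68  67  67]
 [ 77  79  78  72  66  56  48  47  49  58  47  59  40  39  39  38  40  45
   46  43  40  33  22  32  36  67  67  67  67  67]
 [ 78  70  67  56  49  49  47  46  46  57  41  39  38  38  39  38  39  39
   39  39  39  48  42  42  38  56  57  68  67  68]
 [ 67  55  49  48  47  45  41  44  61  33  38  38  40  38  38  38  38  37
   37  38  40  46  50  43  39  38  41  57  56  57]]
```

View pics/h2.png

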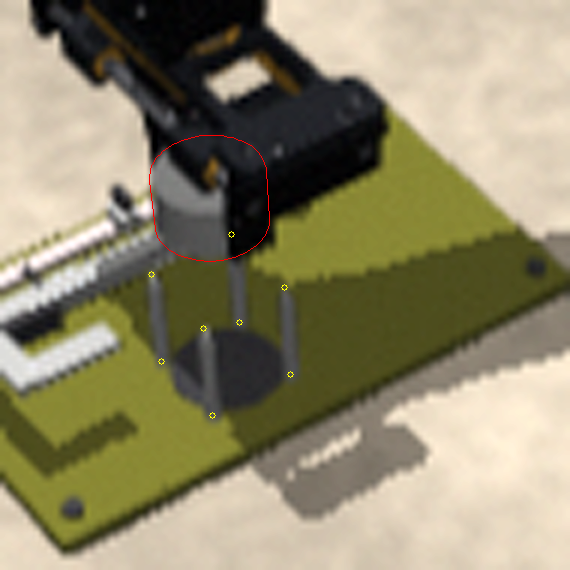

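The red outline (where the die should project) sits about 0.4 px left of and below the real die. The pin circles have about the same offset, so the pocket estimate holds to within a millimetre or two. I'll refine it with the plate's edges and this bias.

```bash
cat > edge.py <<'E'
from h import *
from scipy.optimize import least_squares
B={"scene":np.array([.45,-.4]),"top":np.zeros(2)}
def pts(n):
    im=cv2.imread(f"pics/{n}0.png"); s=4
    big=cv2.resize(im,None,fx=s,fy=s,interpolation=cv2.INTER_CUBIC); hsv=cv2.cvtColor(big,cv2.COLOR_BGR2HSV)
    m=((hsv[...,0]>24)&(hsv[...,0]<36)&(hsv[...,1]>115)).astype(np.uint8)
    x0,y0,x1,y1={"scene":(185,145,320,240),"top":(295,140,375,252)}[n]
    k=np.zeros_like(m); k[y0*s:y1*s,x0*s:x1*s]=m[y0*s:y1*s,x0*s:x1*s]
    k=cv2.morphologyEx(k,cv2.MORPH_CLOSE,np.ones((9,9)))
    c=max(cv2.findContours(k,0,1)[0],key=cv2.contourArea)
    return (c.reshape(-1,2)+.5)/s-.5
K=np.array([(x,y,z) for x in(-180,125) for y in(-135,50) for z in(0,12)],float)
def hull(n,p,b):
    W=K@R.from_rotvec([0,0,p[2]]).as_matrix().T+[p[0],p[1],0]
    return cv2.convexHull(np.array([w2px(n,w)+b for w in W]).astype(np.float32))
for n in("scene","top"):
    q=pts(n)
    for b in (np.zeros(2),B[n]):
        f=lambda p:np.array([cv2.pointPolygonTest(hull(n,p,b),(float(a),float(c)),True) for a,c in q])
        s=least_squares(f,[623,-165,-.0265],loss="soft_l1",f_scale=.15,x_scale=[10,10,.02],diff_step=1e-4); e=f(s.x)
        print(n,b,s.x.round(4),len(q),np.percentile(e,[5,25,50,75,95]).round(2))
E
python3 edge.py
```

```text
Traceback (most recent call last):
  File "edge.py", line 21, in <module>
    s=least_squares(f,[623,-165,-.0265],loss="soft_l1",f_scale=.15,x_scale=[10,10,.02],diff_step=1e-4); e=f(s.x)
  File "edge.py", line 20, in <lambda>
    f=lambda p:np.array([cv2.pointPolygonTest(hull(n,p,b),(float(a),float(c)),True) for a,c in q])
                                              ~~~~^^^^^^^
  File "edge.py", line 16, in hull
    return cv2.convexHull(np.array([w2px(n,w)+b for w in W]).astype(np.float32))
                                    ~~~~^^^^^
  File "h.py", line 12, in w2px
    c,M=cal(n); q=M.T@(np.array(P,float)-np.array(c["position"]))
        ~~~^^^
  File "h.py", line 5, in cal
    c=imaging.get_calibration(n); o=np.array(c["orientation"],float)
ValueError: time passes only in moves, steps and waits
```

```bash
sed -i 's/^def cal(n):/from functools import lru_cache\n@lru_cache(None)\ndef cal(n):/' h.py; sed -i 's/    f=lambda p:np.array.*/    H=None\n        def f(p):\n            H=hull(n,p,b); return np.array([cv2.pointPolygonTest(H,(float(a),float(c)),True) for a,c in q])/' edge.py; sed -n 17,24p edge.py; sed -i 's/^    H=None$/        pass/;s/^        H=None/        pass/' edge.py; python3 edge.py; python3 -c "
from h import *
print(telemetry.state()['time'])"
```

```text
for n in("scene","top"):
    q=pts(n)
    for b in (np.zeros(2),B[n]):
        H=None
        def f(p):
            H=hull(n,p,b); return np.array([cv2.pointPolygonTest(H,(float(a),float(c)),True) for a,c in q])
        s=least_squares(f,[623,-165,-.0265],loss="soft_l1",f_scale=.15,x_scale=[10,10,.02],diff_step=1e-4); e=f(s.x)
        print(n,b,s.x.round(4),len(q),np.percentile(e,[5,25,50,75,95]).round(2))
scene [0. 0.] [ 6.201791e+02 -1.679627e+02 -3.100000e-02] 1709 [-0.12  0.35  7.63 16.43 22.4 ]
scene [ 0.45 -0.4 ] [ 6.220400e+02 -1.674824e+02 -3.090000e-02] 1709 [-0.13  0.34  7.63 16.48 22.42]
top [0. 0.] [ 6.011502e+02 -1.070322e+02 -1.900000e-03] 1321 [-8.38 -2.34  1.79 13.57 23.33]
top [0. 0.] [ 6.011502e+02 -1.070322e+02 -1.900000e-03] 1321 [-8.38 -2.34  1.79 13.57 23.33]
8.75
```

```bash
python3 - <<'E'
s=open('edge.py').read()
s=s.replace("        s=least","        q=pts(n); q=q[np.abs(f([623,-165,-.0265]))<2]\n        s=least").replace(",len(q)",",len(q),s.cost.round(2)")
open('edge.py','w').write(s)
E
python3 edge.py
```

```text
scene [0. 0.] [ 6.207893e+02 -1.683690e+02 -2.370000e-02] 718 50.65 [-0.15  0.02  0.19  1.29  1.93]
scene [ 0.45 -0.4 ] [ 6.226492e+02 -1.678807e+02 -2.370000e-02] 716 52.65 [-0.15  0.02  0.18  1.4   1.96]
top [0. 0.] [ 6.200915e+02 -1.707470e+02 -1.010000e-02] 256 3.02 [-0.29 -0.21  0.01  0.11  0.29]
top [0. 0.] [ 6.200915e+02 -1.707470e+02 -1.010000e-02] 256 3.02 [-0.29 -0.21  0.01  0.11  0.29]
```

```bash
cat > pins.py <<'E'
from h import *
from scipy.optimize import minimize
s=6; th=np.linspace(0,2*np.pi,40)
def ren(n,p,rad,b,box,pinw=.62,discw=1.):
    x0,y0,x1,y1=box; c,si=np.cos(-.0262),np.sin(-.0262)
    A=np.zeros(((y1-y0)*s,(x1-x0)*s),np.float32)
    def poly(Ps,v):
        P=np.array([w2px(n,q) for q in Ps])+b; h=cv2.convexHull(((P-[x0,y0]+.5)*s*16-8).astype(np.float32))
        cv2.fillConvexPoly(A,np.round(h).astype(np.int32),float(v),shift=4)
    poly([(p[0]+rad*np.cos(a),p[1]+rad*np.sin(a),12) for a in th],discw)
    for x in(-23,23):
        for y in(-23,23):
            X,Y=p[0]+c*x-si*y,p[1]+si*x+c*y
            poly([(X+rr*np.cos(a),Y+rr*np.sin(a),z) for z,rr in((12,4),(64,4),(72,2.2)) for a in th],pinw)
    return cv2.resize(A,(x1-x0,y1-y0),interpolation=cv2.INTER_AREA)
for n,box,b in(("scene",(237,176,269,212),np.array([.45,-.4])),("top",(311,175,334,200),np.zeros(2))):
    im=cv2.imread(f"pics/{n}0.png").astype(np.float32)[box[1]:box[3],box[0]:box[2]]
    mx=im.max(2); sat=(mx-im.min(2))/np.maximum(mx,1)
    def cost(v):
        m=ren(n,v[:2],v[2],b,box,1.); return -np.corrcoef(m.ravel(),sat.ravel())[0,1]*-1
    best=min((minimize(cost,[x,y,28.5],method="Nelder-Mead",options=dict(initial_simplex=[[x,y,28],[x+3,y,28],[x,y+3,28],[x,y,30]],xatol=.05,fatol=1e-5)) for x in(621,625) for y in(-168,-163)),key=lambda q:q.fun)
    print(n,best.x.round(2),best.fun.round(4),[(dx,dy,round(cost(best.x+[dx,dy,0]),4)) for dx,dy in((2,0),(-2,0),(0,2),(0,-2))])
E
python3 pins.py
```

```text
scene [ 625.12 -163.63   27.61] -0.7512 [(2, 0, np.float64(-0.6918)), (-2, 0, np.float64(-0.694)), (0, 2, np.float64(-0.7201)), (0, -2, np.float64(-0.7225))]
top [ 625.09 -166.01   27.75] -0.9696 [(2, 0, np.float64(-0.9424)), (-2, 0, np.float64(-0.9375)), (0, 2, np.float64(-0.9442)), (0, -2, np.float64(-0.9332))]
```

jog_arm(increments=[[-1.2, 0.2, 12, 0, 0, 0.002, 50], [-1.2, 0.2, 26, 0, 0, 0.002, 50], [-1.2, 0.2, 36, 0, 0, 0.002, 50], [-1.2, 0.2, 38, 0, 0, 0.002, 50], [-1.2, 0.2, 40, 0, 0, 0.002, 50], [-1.2, 0.2, 42, 0, 0, 0.002, 50], [-1.2, 0.2, 43, 0, 0, 0.002, 50], [-1.2, 0.2, 43, 0, 0, 0.002, 50]])

```text
time: 9.75
ee_pos: [625.0, -164.5, 72.6]
eef_rot: [0.041, 3.14, 0.001]
wrist_force: [0.4, 0.0, -3.3]
gripper_width: 0.612
finger_force: 40.0
```

```bash
cat > st.py <<'E'
from h import *
s=telemetry.state(); print(s['time'],s['ee_pos'].round(2),s['gripper_width'],s['wrist_force'].round(2),s['moment'].round(3),inc((624.7,-164.3,30),-.0262+np.pi/2))
E
python3 st.py
```

```text
9.75 [ 624.99 -164.46   72.62] 0.6120012679941023 [ 0.39  0.01 -3.27] [ 0.019 -0.02   0.021] ([0.3, 0.1, 42.6], [0.0004, 0.001, -0.0001])
```

jog_arm(increments=[[0, 0, 1.5, 0, 0, 0, 50], [0, 0, 3, 0, 0, 0, 50], [0, 0, 4.5, 0, 0, 0, 50], [0, 0, 6, 0, 0, 0, 50], [0, 0, 7.5, 0, 0, 0, 50], [0, 0, 9, 0, 0, 0, 50], [0, 0, 10, 0, 0, 0, 50], [0, 0, 10, 0, 0, 0, 50]])

```text
time: 10.75
ee_pos: [624.9, -164.4, 62.4]
eef_rot: [0.041, 3.141, 0.001]
wrist_force: [0.9, 0.0, -3.8]
gripper_width: 0.614
finger_force: 40.0
```

```bash
python3 st.py
```

```text
10.75 [ 624.88 -164.42   62.35] 0.6144880463042519 [ 0.86  0.03 -3.79] [0.053 0.016 0.01 ] ([0.2, 0.1, 32.4], [0.0005, 0.0006, -0.0001])
```

jog_arm(increments=[[0, 0, 8, 0, 0, 0, 50], [0, 0, 18, 0, 0, 0, 50], [0, 0, 28, 0, 0, 0, 50], [0, 0, 36, 0, 0, 0, 50], [0, 0, 41, 0, 0, 0, 50], [0, 0, 43, 0, 0, 0, 50], [0, 0, 44.5, 0, 0, 0, 50], [0, 0, 44.5, 0, 0, 0, 50]])

```text
time: 11.75
ee_pos: [625.1, -164.5, 18.2]
eef_rot: [0.041, 3.14, 0.001]
wrist_force: [-1.0, -0.8, -3.2]
gripper_width: 0.611
finger_force: 40.0
```

```bash
python3 st.py
```

```text
11.75 [ 625.14 -164.45   18.18] 0.6113398914196202 [-0.98 -0.78 -3.24] [ 0.068  0.053 -0.029] ([0.4, 0.1, -11.8], [0.0003, 0.0012, -0.0001])
```

jog_arm(increments=[[0, 0, 0.7, 0, 0, 0, 50], [0, 0, 1.4, 0, 0, 0, 50], [0, 0, 2, 0, 0, 0, 50], [0, 0, 2.3, 0, 0, 0, 50], [0, 0, 2.3, 0, 0, 0, 66], [0, 0, 2.3, 0, 0, 0, 66], [0, 0, 2, 0, 0, 0, 66], [0, 0, 2, 0, 0, 0, 66]], squeeze=20)

```text
time: 12.75
ee_pos: [625.1, -164.5, 16.0]
eef_rot: [0.041, 3.14, 0.001]
wrist_force: [-0.4, 0.0, 0.1]
gripper_width: 0.754
finger_force: 0.0
```

```bash
python3 st.py;  python3 -c "
from h import *
print(inc((515,95,110),-.0262+np.pi))"
```

```text
12.75 [ 625.11 -164.47   15.98] 0.7535739142588566 [-0.37  0.03  0.12] [0.003 0.067 0.071] ([0.4, 0.2, -14.0], [0.0003, 0.0011, -0.0001])
([116.8, 256.5, -94.1], [-0.0006, 0.0011, -1.5709])
```

jog_arm(increments=[[0, 0, -25, 0, 0, 0, 72], [0, 0, -65, 0, 0, 0, 75], [10, 10, -100, 0, 0, 0.1, 75], [30, 65, -100, 0, 0, 0.28, 75], [55, 120, -100, 0, 0, 0.46, 75], [80, 175, -95, 0, 0, 0.64, 75], [100, 225, -90, 0, 0, 0.82, 75], [115.5, 256.5, -80, 0, 0, 1.0, 75]])

```text
time: 13.75
ee_pos: [515.7, 97.8, 96.4]
eef_rot: [1.529, 2.743, 0.004]
wrist_force: [0.4, -0.6, -0.3]
gripper_width: 0.86
finger_force: 0.0
```

jog_arm(increments=[[0, 0, 10, 0, 0, 0.18, 75], [0, 0, 15, 0, 0, 0.36, 75], [0, 0, 20, 0, 0, 0.5, 75], [0, 0, 30, 0, 0, 0.571, 75], [0, 0, 40, 0, 0, 0.571, 75], [0, 0, 50, 0, 0, 0.571, 75], [0, 0, 50, 0, 0, 0.571, 75], [0, 0, 50, 0, 0, 0.571, 75]])

```text
time: 14.75
ee_pos: [516.4, 95.0, 46.1]
eef_rot: [2.236, 2.206, 0.002]
wrist_force: [-0.2, -0.1, -1.5]
gripper_width: 0.86
finger_force: 0.0
```

```bash
python3 -c "
from h import *
print(telemetry.state()['ee_pos'],inc((516.5,95,2.5),-.0262))"
```

```text
[516.44910498  94.97893181  46.14971672] ([0.0, 0.0, 43.6], [0.0011, -0.0004, 0.013])
```

jog_arm(increments=[[0, 0, 20, 0.001, 0, 0.013, 75], [0, 0, 38, 0.001, 0, 0.013, 75], [0, 0, 43, 0.001, 0, 0.013, 75], [0, 0, 43, 0.001, 0, 0.013, 50], [0, 0, 43, 0.001, 0, 0.013, 50], [0, 0, 43, 0.001, 0, 0.013, 50], [0, 0, 43, 0.001, 0, 0.013, 50], [0, 0, 43, 0.001, 0, 0.013, 75]], squeeze=5)

```text
time: 15.75
ee_pos: [516.5, 95.1, 3.2]
eef_rot: [-2.25, -2.192, -0.001]
wrist_force: [0.1, -0.2, 0.6]
gripper_width: 0.655
finger_force: 0.0
```

jog_arm(increments=[[0, 0, 0, 0, 0, 0, 75], [0, 0, 0, 0, 0, 0, 75], [0, 0, 0, 0, 0, -0.18, 75], [0, 0, 0, 0, 0, -0.36, 75], [0, 0, 0, 0, 0, -0.54, 75], [0, 0, 0, 0, 0, -0.72, 75], [0, 0, 0, 0, 0, -0.9, 75], [0, 0, 0, 0, 0, -1.08, 75]])

```text
time: 16.75
ee_pos: [516.2, 95.0, 2.9]
eef_rot: [-0.794, -3.039, -0.0]
wrist_force: [0.6, 0.6, -0.9]
gripper_width: 0.863
finger_force: 0.0
```

jog_arm(increments=[[0, 0, 0, 0, 0, 0, 75], [0, 0, 0, 0, 0, 0, 75], [0, 0, 0, 0, 0, 0, 75], [0, 0, 0, 0, 0, 0, 75], [0, 0, 0, 0, 0, 0, 75], [0, 0, 0, 0, 0, 0, 75], [0, 0, 0, 0, 0, 0, 75], [0, 0, 0, 0, 0, 0, 75]])

```text
time: 17.75
ee_pos: [516.3, 95.0, 3.0]
eef_rot: [-0.804, -3.037, -0.001]
wrist_force: [0.5, -0.0, 0.4]
gripper_width: 0.862
finger_force: 0.0
```

```bash
python3 -c "
from h import *
print(telemetry.state()['ee_pos'],inc((516.5,95,2.5),-.0262+np.pi/2))"
```

```text
[516.27255702  95.00186824   2.99206347] ([-0.2, 0.1, 0.5], [0.0004, -0.0003, -0.4912])
```

jog_arm(increments=[[0, 0, 0, 0, 0, -0.18, 75], [0, 0, 0, 0, 0, -0.36, 75], [0, 0, 0, 0, 0, -0.491, 75], [0, 0, 0, 0, 0, -0.491, 60], [0, 0, 0, 0, 0, -0.491, 50], [0, 0, 0, 0, 0, -0.491, 50], [0, 0, 0, 0, 0, -0.491, 50], [0, 0, 0, 0, 0, -0.491, 50]], squeeze=25)

```text
time: 18.75
ee_pos: [516.3, 95.2, 3.0]
eef_rot: [-0.041, -3.141, -0.001]
wrist_force: [0.1, 0.3, -0.4]
gripper_width: 0.617
finger_force: 25.0
```

```bash
python3 -c "
from h import *
s=telemetry.state();print(s['ee_pos'],s['gripper_width'],s['finger_force'],inc((625,-164.45,120),-.0262+np.pi/2))"
```

```text
[516.2655202   95.20162035   2.98171684] 0.6172543896471308 24.999981239670888 ([-115.5, -256.6, -117.2], [0.0005, -0.0002, -0.0002])
```

jog_arm(increments=[[0, 0, -20, 0, 0, 0, 50], [0, 0, -60, 0, 0, 0, 50], [-20, -40, -100, 0, 0, 0, 50], [-42, -95, -117, 0, 0, 0, 50], [-65, -145, -117, 0, 0, 0, 50], [-90, -200, -117, 0, 0, 0, 50], [-112, -248, -117, 0, 0, 0, 50], [-115.5, -256.6, -110, 0, 0, 0, 50]])

```text
time: 19.75
ee_pos: [624.9, -170.8, 112.5]
eef_rot: [-0.052, -3.141, 0.005]
wrist_force: [-0.6, 0.9, -1.7]
gripper_width: 0.617
finger_force: 25.0
```

jog_arm(increments=[[0, 0, 10, 0, 0, 0, 50], [0, 0, 24, 0, 0, 0, 50], [0, 0, 34, 0, 0, 0, 50], [0, 0, 36, 0, 0, 0, 50], [0, 0, 36, 0, 0, 0, 50], [0, 0, 36, 0, 0, 0, 50], [0, 0, 36, 0, 0, 0, 50], [0, 0, 36, 0, 0, 0, 50]])

```text
time: 20.75
ee_pos: [625.1, -164.7, 77.1]
eef_rot: [0.041, 3.141, 0.001]
wrist_force: [-0.1, -0.2, -2.2]
gripper_width: 0.62
finger_force: 25.0
```

```bash
sed -i 's/624.7,-164.3,30/625,-164.45,45/' st.py; python3 st.py
```

```text
20.75 [ 625.13 -164.67   77.13] 0.6198998904655663 [-0.1  -0.23 -2.24] [ 0.056  0.03  -0.042] ([0.1, 0.2, 32.1], [0.0004, 0.0002, -0.0002])
```

jog_arm(increments=[[0, 0.2, 2, 0, 0, 0, 50], [0, 0.2, 4, 0, 0, 0, 50], [0, 0.2, 6, 0, 0, 0, 50], [0, 0.2, 8, 0, 0, 0, 50], [0, 0.2, 10, 0, 0, 0, 50], [0, 0.2, 12, 0, 0, 0, 50], [0, 0.2, 14, 0, 0, 0, 50], [0, 0.2, 14, 0, 0, 0, 50]])

```text
time: 21.75
ee_pos: [624.8, -164.3, 62.6]
eef_rot: [-0.041, -3.141, -0.001]
wrist_force: [0.0, -0.1, -1.2]
gripper_width: 0.617
finger_force: 25.0
```

```bash
python3 st.py
```

```text
21.75 [ 624.85 -164.32   62.62] 0.6168658309099445 [ 0.01 -0.09 -1.2 ] [-0.029 -0.029 -0.026] ([-0.2, -0.1, 17.6], [0.0005, -0.0006, -0.0])
```

jog_arm(increments=[[0, 0, 4, 0, 0, 0, 50], [0, 0, 8, 0, 0, 0, 50], [0, 0, 12, 0, 0, 0, 50], [0, 0, 14.5, 0, 0, 0, 50], [0, 0, 15.5, 0, 0, 0, 50], [0, 0, 16.5, 0, 0, 0, 50], [0, 0, 17.3, 0, 0, 0, 50], [0, 0, 17.3, 0, 0, 0, 50]])

```text
time: 22.75
ee_pos: [625.0, -164.3, 45.6]
eef_rot: [-0.041, -3.141, -0.001]
wrist_force: [0.4, 0.3, -1.8]
gripper_width: 0.613
finger_force: 25.0
```

```bash
python3 st.py
```

```text
22.75 [ 625.   -164.34   45.59] 0.6131327159771061 [ 0.42  0.34 -1.75] [-0.004 -0.014 -0.008] ([-0.0, -0.1, 0.6], [0.0004, -0.0002, -0.0])
```

jog_arm(increments=[[0, 0, 0.4, 0, 0, 0, 50], [0, 0, 0.8, 0, 0, 0, 50], [0, 0, 1.0, 0, 0, 0, 50], [0, 0, 1.0, 0, 0, 0, 50], [0, 0, 1.0, 0, 0, 0, 66], [0, 0, 1.0, 0, 0, 0, 66], [0, 0, 0.5, 0, 0, 0, 66], [0, 0, 0.5, 0, 0, 0, 66]])

```text
time: 23.75
ee_pos: [625.1, -164.4, 45.1]
eef_rot: [0.041, 3.141, 0.001]
wrist_force: [0.1, -0.1, 0.0]
gripper_width: 0.755
finger_force: 0.0
```

jog_arm(increments=[[0, 0, -20, 0, 0, 0, 70], [0, 0, -50, 0, 0, 0, 75], [-2, 30, -65, 0, 0, 0.1, 75], [-7, 80, -65, 0, 0, 0.28, 75], [-13, 130, -65, 0, 0, 0.46, 75], [-20, 180, -65, 0, 0, 0.64, 75], [-27, 225, -65, 0, 0, 0.82, 75], [-33, 280, -60, 0, 0, 1.0, 75]])

```text
time: 24.75
ee_pos: [666.8, 115.1, 107.6]
eef_rot: [1.551, 2.729, 0.003]
wrist_force: [1.0, -0.8, 1.6]
gripper_width: 0.859
finger_force: 0.0
```

```bash
python3 -c "
from h import *
print(telemetry.state()['ee_pos'],inc((666,118.5,2.5),-.0262))
for n,t in(('top','spacer'),('scene','spacer'),('scene','top_disc'),('top','die_body')):
  if t!='die_body': imaging.get_image(n)
  for d in outline_of(n,t): print(n,t,d['location'],round(d['confidence'],2),d['mask'].sum())
im=imaging.get_image('scene');a=cv2.resize(im[140:290,180:330],None,fx=4,fy=4,interpolation=cv2.INTER_CUBIC);cv2.imwrite('pics/s2.png',a)
"
```

```text
[666.77000398 115.07335161 107.63457326] ([3.5, 0.8, 105.1], [0.0033, 0.0005, 0.5631])
top spacer [318.7, 182.3] 0.62 159
top spacer [334.2, 201.3] 0.59 5045
scene spacer [252.3, 185.1] 0.54 195
scene spacer [475.8, 299.6] 0.26 821
scene top_disc [299.0, 272.8] 0.63 308
top die_body [163.8, 245.0] 0.75 223
top die_body [324.8, 187.1] 0.61 49
top die_body [350.3, 166.8] 0.19 523
```

View pics/s2.png

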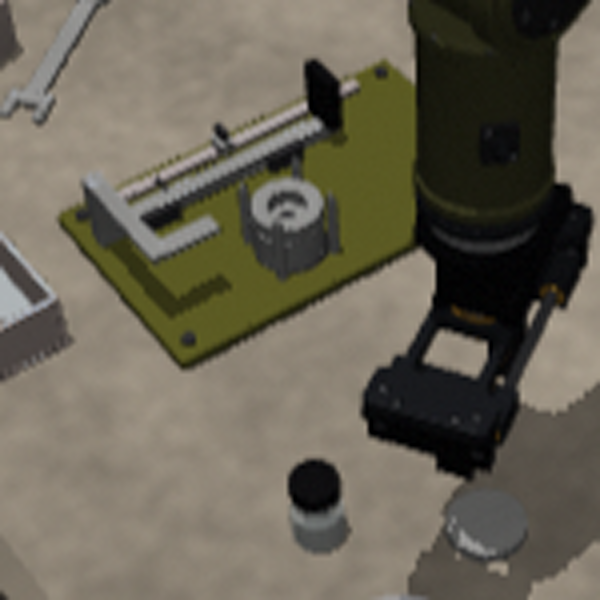

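Spacer and die are seated between the pins (crop (288,210)) and the disc lies at (487,522) in the crop. Next, the disc.

jog_arm(increments=[[3.2, 0.8, 20, 0.002, 0, 0.18, 75], [3.2, 0.8, 40, 0.002, 0, 0.36, 75], [3.2, 0.8, 60, 0.002, 0, 0.5, 75], [3.2, 0.8, 70, 0.002, 0, 0.565, 75], [3.2, 0.8, 75, 0.002, 0, 0.565, 75], [3.2, 0.8, 75, 0.002, 0, 0.565, 75], [3.2, 0.8, 75, 0.002, 0, 0.565, 75], [3.2, 0.8, 75, 0.002, 0, 0.565, 75]])

```text
time: 26.15
ee_pos: [664.8, 117.9, 30.8]
eef_rot: [-2.243, -2.198, 0.001]
wrist_force: [0.6, -0.2, -0.3]
gripper_width: 0.863
finger_force: 0.0
```

```bash
python3 -c "
from h import *
print(telemetry.state()['ee_pos'],inc((666,118.5,2.5),-.0262))"
```

```text
[664.77163666 117.85269921  30.84366337] ([0.7, 1.2, 28.3], [-0.0011, -0.0003, 0.0059])
```

jog_arm(increments=[[0.5, 1, 15, 0, 0, 0.005, 75], [0.5, 1, 26, 0, 0, 0.005, 75], [0.5, 1, 28, 0, 0, 0.005, 75], [0.5, 1, 28, 0, 0, 0.005, 50], [0.5, 1, 28, 0, 0, 0.005, 50], [0.5, 1, 28, 0, 0, 0.005, 50], [0.5, 1, 28, 0, 0, 0.005, 50], [0.5, 1, 28, 0, 0, 0.005, 75]], squeeze=5)

```text
time: 27.15
ee_pos: [665.3, 118.3, 2.3]
eef_rot: [-2.249, -2.192, 0.002]
wrist_force: [0.1, 0.4, -0.2]
gripper_width: 0.667
finger_force: 0.0
```

jog_arm(increments=[[0, 0, 0, 0, 0, 0, 75], [0, 0, 0, 0, 0, 0, 75], [0, 0, 0, 0, 0, -0.18, 75], [0, 0, 0, 0, 0, -0.36, 75], [0, 0, 0, 0, 0, -0.54, 75], [0, 0, 0, 0, 0, -0.72, 75], [0, 0, 0, 0, 0, -0.9, 75], [0, 0, 0, 0, 0, -1.08, 75]])

```text
time: 28.15
ee_pos: [665.3, 118.2, 2.1]
eef_rot: [-0.793, -3.038, 0.001]
wrist_force: [0.0, 0.7, -0.4]
gripper_width: 0.859
finger_force: 0.0
```

jog_arm(increments=[[0, 0, 0, 0, 0, -0.18, 75], [0, 0, 0, 0, 0, -0.36, 75], [0, 0, 0, 0, 0, -0.491, 75], [0, 0, 0, 0, 0, -0.491, 60], [0, 0, 0, 0, 0, -0.491, 50], [0, 0, 0, 0, 0, -0.491, 50], [0, 0, 0, 0, 0, -0.491, 50], [0, 0, 0, 0, 0, -0.491, 50]], squeeze=25)

```text
time: 29.15
ee_pos: [665.3, 118.7, 2.1]
eef_rot: [-0.04, -3.139, -0.0]
wrist_force: [0.1, 0.5, -0.3]
gripper_width: 0.608
finger_force: 25.0
```

```bash
python3 -c "
from h import *
s=telemetry.state();print(s['ee_pos'],s['gripper_width'],s['finger_force'],inc((625,-164.4,125),-.0262+np.pi/2))"
```

```text
[665.28470957 118.66807952   2.14963158] 0.6077198467406936 24.99991536140442 ([33.4, -284.0, -122.8], [0.0, -0.002, 0.001])
```

jog_arm(increments=[[0, 0, -20, 0, 0, 0, 50], [0, 0, -60, 0, 0, 0, 50], [4, -35, -105, 0, -0.002, 0.001, 50], [11, -92, -122, 0, -0.002, 0.001, 50], [18, -150, -122, 0, -0.002, 0.001, 50], [25, -208, -122, 0, -0.002, 0.001, 50], [32, -265, -122, 0, -0.002, 0.001, 50], [33.4, -284, -115, 0, -0.002, 0.001, 50]])

```text
time: 30.15
ee_pos: [624.1, -171.4, 119.3]
eef_rot: [0.053, 3.139, -0.006]
wrist_force: [0.7, 0.3, -1.8]
gripper_width: 0.612
finger_force: 25.0
```

jog_arm(increments=[[0, 0, 10, 0, 0, 0, 50], [0, 0, 24, 0, 0, 0, 50], [0, 0, 36, 0, 0, 0, 50], [0, 0, 40, 0, 0, 0, 50], [0, 0, 40, 0, 0, 0, 50], [0, 0, 40, 0, 0, 0, 50], [0, 0, 40, 0, 0, 0, 50], [0, 0, 40, 0, 0, 0, 50]])

```text
time: 31.15
ee_pos: [625.2, -164.9, 77.6]
eef_rot: [0.042, 3.141, -0.0]
wrist_force: [0.3, -0.4, -1.8]
gripper_width: 0.61
finger_force: 25.0
```

```bash
sed -i 's/625,-164.45,45/625,-164.4,58.2/' st.py; python3 st.py
```

```text
31.15 [ 625.18 -164.87   77.65] 0.6097055187633784 [ 0.29 -0.37 -1.85] [-0.009  0.04   0.047] ([0.2, 0.5, 19.4], [-0.0003, 0.0005, -0.0002])
```

Bottom at about 75.5. Lowering slowly to 58 (2 mm above the seat).

jog_arm(increments=[[0.2, 0.4, 2.5, 0, 0, 0, 50], [0.2, 0.4, 5, 0, 0, 0, 50], [0.2, 0.4, 7.5, 0, 0, 0, 50], [0.2, 0.4, 10, 0, 0, 0, 50], [0.2, 0.4, 12.5, 0, 0, 0, 50], [0.2, 0.4, 15, 0, 0, 0, 50], [0.2, 0.4, 17.4, 0, 0, 0, 50], [0.2, 0.4, 17.4, 0, 0, 0, 50]])

```text
time: 32.15
ee_pos: [624.6, -164.3, 59.6]
eef_rot: [-0.041, -3.141, 0.0]
wrist_force: [-0.7, -0.5, -0.5]
gripper_width: 0.61
finger_force: 25.0
```

```bash
python3 st.py
```

```text
32.15 [ 624.61 -164.27   59.59] 0.610350700948011 [-0.74 -0.46 -0.52] [0.015 0.017 0.005] ([-0.4, -0.1, 1.4], [-0.0001, -0.0006, -0.0])
```

jog_arm(increments=[[-0.2, 0, 0.6, 0, 0, 0, 50], [-0.2, 0, 1.2, 0, 0, 0, 50], [-0.2, 0, 1.5, 0, 0, 0, 50], [-0.2, 0, 1.7, 0, 0, 0, 50], [-0.2, 0, 1.7, 0, 0, 0, 66], [-0.2, 0, 1.7, 0, 0, 0, 66], [-0.2, 0, 1.2, 0, 0, 0, 66], [-0.2, 0, 1.2, 0, 0, 0, 66]])

```text
time: 33.15
ee_pos: [625.2, -164.3, 58.9]
eef_rot: [0.041, 3.141, -0.0]
wrist_force: [0.4, -0.4, -0.7]
gripper_width: 0.76
finger_force: 0.0
```

```bash
python3 - <<'E'
from h import *
yaw=-.0262; Rz=R.from_rotvec([0,0,yaw]).as_matrix()
h=np.array([625,-164.4,0])+Rz@[-90,-88,60]; print("handle",h)
# tool: closing along fixture x ; TCP z = 60-19
for y in (yaw,yaw+np.pi): print(inc((h[0],h[1],43),y))
s=telemetry.state(); print(s['ee_pos'],s['joint_positions'],s['wrist_force'])
E
```

```text
handle [ 532.7255518  -250.01206813   60.        ]
([90.2, -88.1, 15.9], [0.0001, 0.0004, 1.5708])
([90.2, -88.1, 15.9], [-0.0004, 0.0001, -1.5708])
[ 625.18609756 -164.32588026   58.91767366] [ 0.166621    0.43164336  0.06213936  1.64245494 -0.02951551  1.06803485
  1.78188149] [ 0.43257268 -0.44671535 -0.70496493]
```

jog_arm(increments=[[0, 0, -25, 0, 0, 0, 70], [0, 0, -60, 0, 0, 0, 70], [10, -8, -75, 0, 0, 0.18, 60], [25, -25, -75, 0, 0, 0.36, 50], [45, -45, -75, 0, 0, 0.54, 50], [65, -65, -75, 0, 0, 0.72, 50], [85, -80, -75, 0, 0, 0.9, 50], [90, -88, -75, 0, 0, 1.08, 50]])

```text
time: 34.15
ee_pos: [531.2, -251.5, 134.0]
eef_rot: [1.661, 2.666, -0.001]
wrist_force: [0.4, -0.2, -0.2]
gripper_width: 0.573
finger_force: 0.0
```

jog_arm(increments=[[0, 0, 0, 0, 0, 0.18, 50], [0, 0, 0, 0, 0, 0.36, 50], [0, 0, 0, 0, 0, 0.49, 50], [0, 0, 0, 0, 0, 0.49, 50], [0, 0, 0, 0, 0, 0.49, 50], [0, 0, 10, 0, 0, 0.49, 50], [0, 0, 20, 0, 0, 0.49, 50], [0, 0, 20, 0, 0, 0.49, 50]])

```text
time: 35.15
ee_pos: [531.7, -249.5, 112.0]
eef_rot: [-2.247, -2.191, 0.002]
wrist_force: [-0.1, 0.6, -0.4]
gripper_width: 0.577
finger_force: 0.0
```

```bash
python3 - <<'E'
from h import *
print(inc((532.7,-250,43),-.0262), telemetry.state()['ee_pos'])
im=imaging.get_image('scene'); cv2.imwrite('pics/scene_h.png',im)
for t in ("handle","pointer","index_mark","top_disc"): print(t,[(np.round(d["location"],1).tolist(),round(d["confidence"],2)) for d in pinpoint("scene",t)][:3])
print("pred handle/pointer/index64",[w2px("scene",np.array([625,-164.4,0])+R.from_rotvec([0,0,-.0262]).apply(v)).round(1)+[.45,-.4] for v in ([-90,-88,60],[50,-105,26],[-14,-118,36])])
a=cv2.resize(im[130:240,185:305],None,fx=5,fy=5,interpolation=cv2.INTER_CUBIC);cv2.imwrite('pics/s3.png',cv2.convertScaleAbs(a,alpha=1.4))
E
```

```text
([-0.5, 1.3, 69.0], [-0.0029, -0.0007, 0.001]) [ 531.65443736 -249.50186255  112.01730515]
handle [([260.3, 156.8], 0.75), ([471.1, 306.6], 0.36)]
pointer []
index_mark [([232.4, 172.6], 0.49)]
top_disc [([251.2, 191.5], 0.79)]
pred handle/pointer/index64 [array([260.15, 160.9 ]), array([219.25, 184.7 ]), array([234.65, 171.4 ])]
```

View pics/s3.png

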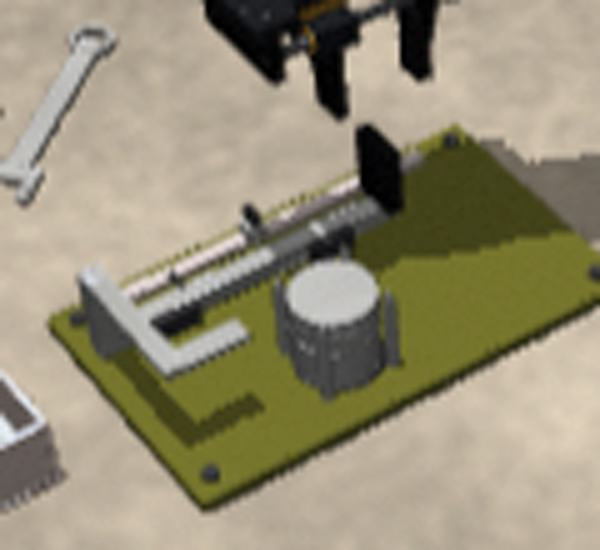

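The whole stack is seated (disc top at crop (332,292)), the handle is at (380,170) under the open fingers, the index fin at (250,218) and the pointer at (173,275). Descending and gripping the handle.

jog_arm(increments=[[-0.5, 1, 15, -0.002, 0, 0.001, 50], [-0.5, 1, 35, -0.002, 0, 0.001, 50], [-0.5, 1, 55, -0.002, 0, 0.001, 50], [-0.5, 1, 67, -0.002, 0, 0.001, 50], [-0.5, 1, 69, -0.002, 0, 0.001, 50], [-0.5, 1, 69, -0.002, 0, 0.001, 20], [-0.5, 1, 69, -0.002, 0, 0.001, 8], [-0.5, 1, 69, -0.002, 0, 0.001, 8]], squeeze=35)

```text
time: 36.4
ee_pos: [534.2, -250.6, 45.4]
eef_rot: [2.249, 2.19, 0.003]
wrist_force: [-0.1, 0.7, -0.0]
gripper_width: 0.324
finger_force: 0.0
```

jog_arm(increments=[[0, 0, 0, 0, 0, 0, 8], [0, 0, 0, 0, 0, 0, 8], [0, 0, 0, 0, 0, 0, 8], [0, 0, 0, 0, 0, 0, 8], [0, 0, 0, 0, 0, 0, 8], [0, 0, 0, 0, 0, 0, 8], [0, 0, 0, 0, 0, 0, 8], [0, 0, 0, 0, 0, 0, 8]])

```text
time: 37.4
ee_pos: [532.9, -250.5, 44.8]
eef_rot: [2.251, 2.192, 0.001]
wrist_force: [-5.8, 1.6, 5.0]
gripper_width: 0.131
finger_force: 35.0
```

```bash
python3 - <<'E'
from h import *
s=telemetry.state(); print(s['ee_pos'],s['wrist_force'],s['gripper_width']*87,s['finger_force'])
h=R.from_rotvec([0,0,-.0262]).inv().apply(s['ee_pos']-[625,-164.4,0]); print("tcp in fixture",h, inc(s['ee_pos']+R.from_rotvec([0,0,-.0262]).apply([-55,0,0]),-.0262))
E
```

```text
[ 532.87296968 -250.49652479   44.76864232] [-5.84765454  1.59376894  5.00643347] 11.37707997276217 35.00015448778868
tcp in fixture [-89.8399414  -88.48042849  44.76864232] ([-0.0, -55.0, -0.0], [0.0003, -0.0002, -0.0005])
```

jog_arm(increments=[[0, -6, 0, 0, 0, 0, 8], [0, -14, 0, 0, 0, 0, 8], [0, -24, 0, 0, 0, 0, 8], [0, -34, 0, 0, 0, 0, 8], [0, -44, 0, 0, 0, 0, 8], [0, -52, 0, 0, 0, 0, 8], [0, -58, 0, 0, 0, 0, 8], [0, -60, 0, 0, 0, 0, 8]])

```text
time: 38.4
ee_pos: [475.4, -249.0, 44.8]
eef_rot: [2.246, 2.188, 0.006]
wrist_force: [7.2, -2.3, -7.0]
gripper_width: 0.135
finger_force: 35.1
```

jog_arm(increments=[[0, 0, 0, 0, 0, 0, 8], [0, 0, 0, 0, 0, 0, 8], [0, 0, 0, 0, 0, 0, 8], [0, 0, 0, 0, 0, 0, 8], [0, 0, 0, 0, 0, 0, 8], [0, 0, 0, 0, 0, 0, 8], [0, 0, 0, 0, 0, 0, 8], [0, 0, 0, 0, 0, 0, 8]])

```text
time: 39.4
ee_pos: [475.6, -249.0, 44.8]
eef_rot: [2.246, 2.188, 0.005]
wrist_force: [6.9, -0.4, -6.3]
gripper_width: 0.138
finger_force: 35.1
```

```bash
cat > f.py <<'E'
from h import *
import sys
s=telemetry.state(); print(s['ee_pos'],s['wrist_force'],s['gripper_width']*87,s['finger_force'])
h=R.from_rotvec([0,0,-.0262]).inv().apply(s['ee_pos']-[625,-164.4,0]); print("tcp in fixture",h)
F=lambda v:w2px("scene",np.array([625,-164.4,0])+R.from_rotvec([0,0,-.0262]).apply(v))+[.45,-.4]
im=imaging.get_image('scene'); cv2.imwrite(f'pics/p{sys.argv[1]}.png',im)
for t in ("pointer","index_mark"): print(t,[(np.round(d["location"],1).tolist(),round(d["confidence"],2)) for d in pinpoint("scene",t)][:3])
tr=-(h[0]+90.1); print("travel",tr,"pred pointer now",F([50-tr,-105,26]),"tip",F([50-tr,-110,26]),"fin@64",F([-14,-118,36]),"fin base",F([-14,-118,28]),"dpx/mm x",(F([-4,-118,36])-F([-14,-118,36]))/10)
c=im[160:195,220:250].mean(2).astype(int)
print("cols 222..247"); 
for i in range(5,25): print(160+i,c[i,2:28])
a=cv2.resize(im[155:205,205:272],None,fx=11,fy=11,interpolation=cv2.INTER_CUBIC);cv2.imwrite('pics/z%s.png'%sys.argv[1],cv2.convertScaleAbs(a,alpha=1.4))
E
python3 f.py 1
```

```text
[ 475.61608929 -249.02410399   44.77401279] [ 6.90925645 -0.43454899 -6.33731301] 12.014875919994402 35.073525286861695
tcp in fixture [-147.11574422  -88.50847167   44.77401279]
pointer [([237.5, 171.7], 0.95)]
index_mark [([231.6, 174.5], 0.53)]
travel 57.01574421740801 pred pointer now [235.24190065 176.98524007] tip [234.38781617 176.09529186] fin@64 [234.65574861 171.37137798] fin base [234.89374028 173.2868707 ] dpx/mm x [-0.27730631  0.13111371]
cols 222..247
165 [126 122 120 119 121 123 122 122 124 126 127 128 127 123 119 118 119 120
 122 119 121 122 124 125 126 127]
166 [123 121 120 122 124 125 125 126 128 129 131 129 128 124 121 121 120 123
 124 125 124 125 125 125 126 124]
167 [123 122 122 125 126 127 127 128 129 131 131 128 128 125 123 124 126 128
 130 131 128 129 127 126 125 123]
168 [123 124 124 125 126 125 126 126 129 129 128 126 126 125 126 128 129 130
 131 131 131 130 126 105 112 103]
169 [122 124 124 123 122 122 123 125 127 127 127 126 126 128 127 129 129 130
 131 131 127 109 110  70 102 115]
170 [124 121 121 120 122 121 123 125 127 127 127 118 101 114 130 129 128 1
[... 890 characters left out ...]

 117 133 133 134 136 116 108  67]
179 [129 130 131 130 108 134 157 155 137 122  88  83  59  55  66  80 102 133
 134 133 137 116 108  71  33  30]
180 [130 129 129 131 137 148 137 122  86  55  60  43  82 103 117 123 135 136
 137 115 108  70  41  46  39  18]
181 [115 130 129 130 131 133  98  53  59  44  83  90 118 136 136 136 137 113
 107  70  41  47  48  56  43  14]
182 [ 75 115 129 129 129 130 109  65  84  93 119 136 136 136 137 115 108  64
  39  47  47  55  47  58  58  57]
183 [ 49  74 116 130 130 131 130 108 119 136 137 137 136 116 109  65  48  46
  48  55  45  57  54  73 108 114]
184 [ 47  48  76 117 130 129 130 133 135 138 137 114 109  64  48  48  47  46
  48  66  53  56  95 121 138 139]
```

View pics/z1.png

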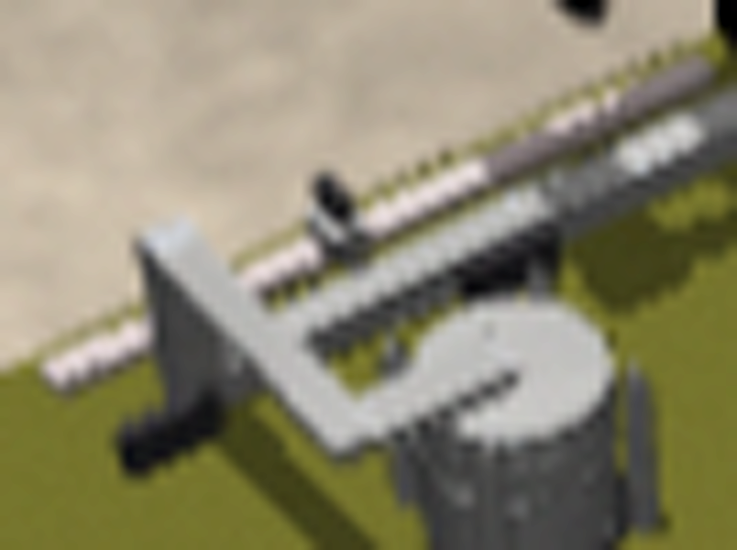

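The slide is out by about 57 mm (tongue over the disc). The fin is at (330,200) in the crop, and the pointer is partly hidden at about (350,245). I'll measure the index more precisely from the unobstructed top and scene pictures.

```bash
cat > ix.py <<'E'
from h import *
t=cv2.imread("pics/top0.png").mean(2)
print("top rows 165..200, cols 349..366")
for i in list(range(166,175))+list(range(186,197)): print(i,t[i,349:367].astype(int))
O=np.array([625,-166,0.]);Ri=R.from_rotvec([0,0,-.0262])
G=lambda n,uv,z:Ri.inv().apply(px2w(n,uv,z)-O).round(1)
u=lambda p:(np.array(p)+.5)/5.7-.5+[295,145]
print("pointer top",[G("top",u(p),27) for p in((330,155),(342,155))],"fin",[(z,G("top",u((361,264)),z)) for z in(30,36,42)])
a=cv2.imread("pics/scene_h.png").mean(2);b=cv2.imread("pics/p1.png").mean(2)
print("diff p1-h rows170..184 cols 228..244");print((b-a)[170:184,228:245].astype(int))
print("pointer at rest, rows 178..190 cols 212..227");print(a[178:192,212:228].astype(int))
E
python3 ix.py
```

```text
top rows 165..200, cols 349..366
166 [145 143 123  93  88  87  90 109 134 145 129  99  88  88 106 127 130 131]
167 [145 143 123  93  87  88  90 108 134 145 129  99  89  88 106 125 129 129]
168 [145 143 122  93  88  88  90 108 134 145 128 100  89  89 106 123 127 127]
169 [145 143 123  92  88  87  90 109 134 145 129 100  89  89 105 122 124 124]
170 [145 141 120  90  86  86  89 108 133 144 129  99  89  91 107 121 122 123]
171 [142 125  90  70  67  68  79 106 133 145 128 100  90  92 107 123 123 123]
172 [143 130  93  54  52  59  73 102 133 144 129 100  90  92 108 123 125 124]
173 [144 139 107  59  67  80  86 107 134 145 129 101  91  92 107 124 126 126]
174 [144 141 113  78  83  87  89 108 134 145 129  99  90  92 108 124 125 126]
186 [145 142 118  88  88  89  89  97 126 144 135 109  90  86 104 124 127 127]
187 [145 142 119  88  88  89  90  98 125 144 134 109  90  86 105 124 126 127]
188 [145 142 119  88  88  90  89  97 124 142 133 108  90  87 106 124 125 125]
189 [146 142 119  89  88  89  83  93 115 125 120 103  92  88 106 125 126 125]
190 [146 143 120  90  89  88  74  62  73  80  80  79 
[... 2006 characters left out ...]
 106 116 134 157 155 138 123]
 [133 135 133 131 115 112  97  94 117 135 157 155 138 122  86  53]
 [133 132 115 110  97  96 131 113 157 155 138 122  85  54  63  74]
 [115 109  99  94 132 134 138  83 127 122  88  60  63  77 112 114]
 [100 118 133 134 157 154 108  38  59  56  65  83 112 118 144 132]
 [135 158 156 155 137 123  86  45  39  53  93 118 145 133 133 136]
 [156 138 137 123  87  58  64  80  89  79 126 134 135 134 140 113]
 [135  89  86  59  63  82 103 118 134 119 135 136 140 114 117  60]
 [ 84  59  63  81 104 118 137 134 136 134 141 113 115  62  48  46]
 [ 65  82 104 119 137 137 136 136 139 108 113  58  41  45  47  45]
 [110 119 136 138 138 137 118 108 112  45  39  35  25  36  45  53]]
```

jog_arm(increments=[[0, -1.5, 0, 0, 0, 0, 8], [0, -3, 0, 0, 0, 0, 8], [0, -4.5, 0, 0, 0, 0, 8], [0, -6, 0, 0, 0, 0, 8], [0, -7.1, 0, 0, 0, 0, 8], [0, -7.1, 0, 0, 0, 0, 8], [0, -7.1, 0, 0, 0, 0, 8], [0, -7.1, 0, 0, 0, 0, 8]])

```text
time: 40.55
ee_pos: [468.8, -248.8, 44.8]
eef_rot: [2.246, 2.188, 0.006]
wrist_force: [7.7, -0.9, -5.6]
gripper_width: 0.134
finger_force: 35.1
```

```bash
python3 f.py 2 | head -5; python3 - <<'E'
import cv2
a,b,c=[cv2.imread(f"pics/{n}.png").mean(2) for n in("scene_h","p1","p2")]
print((c-b)[174:183,232:245].astype(int)); print(c[168:183,231:245].astype(int))
E
```

```text
[ 468.78700571 -248.84869338   44.8161836 ] [ 7.73321765 -0.93218652 -5.57029494] 11.648770936105514 35.08215647771067
tcp in fixture [-153.94707929  -88.51202279   44.8161836 ]
pointer [([239.6, 173.8], 0.72)]
index_mark [([231.8, 172.4], 0.59), ([253.3, 204.3], 0.18)]
travel 63.84707929197097 pred pointer now [237.12994904 176.08169056] tip [236.27390158 175.19507091] fin@64 [234.65574861 171.37137798] fin base [234.89374028 173.2868707 ] dpx/mm x [-0.27730631  0.13111371]
[[  0   0   0   2  -1   1   0   0   0   0   0   1   0]
 [ -1  -1   0   1  -7   1   1   0  -2   0   0   0   0]
 [  0   0   2   0  -9  -5   0   0   0   1   0   1   1]
 [  0   0   3   9  11 -17 -10 -10 -15   0   1   0   0]
 [  0  -1   0  12  20  -6   0 -21 -15   0   0   0   0]
 [ -1   0   0   2   8  11   7 -10   0   1   0   0   0]
 [  0   1   0  -2   1  11   0  -1   0   2   0   0   0]
 [  0   0   0   0   0   0   0   0   1   2   1   1   0]
 [  0   1   0   1   0   0   0   1   2   0   0   0   0]]
[[129 128 125 125 125 125 127 129 130 131 131 130 128 126]
 [127 126 125 125 127 128 129 129 130 131 130 127 107 111]
 [126 126 118 101 115 130 129 129 130 129 110 113  73 103]
 [129 128  90  43  77 114 130 127 109 106  91 104 116 136]
 [130 129  82  26  42  74 114 108  93  95 133 136 157 155]
 [133 132 113  28  24  31  80  94 133 136 158 156 137 123]
 [131 122 115  90  29  28  98 135 158 156 138 123  87  58]
 [117  94  73 117  98  56 101 131 138 122  86  59  64  80]
 [105 114  86  75 114  66  40  66  84  60  64  81 102 116]
 [134 156 135  59  50  56  29  40  50  66 101 117 132 133]
 [155 137 133  66  49  60  38  59  81 101 133 133 134 136]
 [123  87  84  59  57  74  91 109 122 135 135 137 116 108]
 [ 53  59  44  82 101 118 134 135 135 137 117 108  71  41]
 [ 66  83  91 119 136 136 137 137 114 108  72  43  48  48]
 [107 119 137 137 137 138 116 108  65  41  48  47  56  46]]
```

```bash
python3 - <<'E'
from h import *
im=imaging.get_image("top"); cv2.imwrite("pics/top2.png",im); a=cv2.imread("pics/top0.png").mean(2); t=im.mean(2)
for i in range(184,200): print(i,t[i,346:364].astype(int))
print((t-a)[184:200,346:364].astype(int))
F=lambda v:w2px("top",np.array([625,-166,0])+R.from_rotvec([0,0,-.0262]).apply(v))
print(F([-14,-103,26]),F([-14,-118,36]),F([50,-103,26]), F([-15,-103,26])-F([-14,-103,26]))
E
```

```text
184 [ 83 116 150 152 149 124  92  93  93  94 101 130 150 140 113  93  90 110]
185 [ 83 115 150 153 149 124  92  92  93  93 101 130 150 140 113  94  90 109]
186 [ 83 116 150 152 149 124  92  93  93  94 101 130 150 140 113  94  91 110]
187 [ 84 116 150 152 149 125  93  93  94  94 101 130 150 139 113  94  90 110]
188 [ 88 119 150 152 149 124  93  93  94  93 102 129 148 139 113  94  90 110]
189 [ 89 120 150 152 148 123  91  91  91  87  97 120 131 124 108  96  92 110]
190 [ 89 120 149 151 140 110  79  77  75  66  63  77  84  83  82  88  92 111]
191 [ 84 117 149 150 131  91  65  62  63  55  53  62  66  68  82  94  93 112]
192 [ 84 116 149 152 142 110  66  61  71  71  84 106 109 108 107 100  94 112]
193 [ 84 116 149 152 148 122  87  85  87  81  88 114 124 117 105  97  94 112]
194 [ 83 116 150 151 148 125  93  93  93  91  98 126 143 134 111  95  94 113]
195 [ 80 116 148 152 149 125  94  93  94  94 101 130 149 139 113  95  92 113]
196 [ 71 115 148 151 149 125  94  94  94  94 102 130 151 140 113  96  92 112]
197 [ 65 112 144 148 144 122  92  92  91  91 100 126 146 136 111  92  80  93]
198 [ 53
[... 738 characters left out ...]
4   4   5   0  -9 -23 -27 -16  -3   3   4   4   4   6   4   4   5]
 [  3   4   5   5   4   1  -2  -4  -1   3   3   4   4   5   5   4   4   4]
 [  2   5   5   4   4   5   4   3   4   3   4   6   5   6   6   4   4   4]
 [  3   4   4   4   4   3   4   3   3   4   2   5   5   6   5   3   3   5]
 [  3   3   4   3   4   4   3   4   3   4   4   5   6   5   4   4   2   2]
 [  0   0   0   0  -1   0   1   1   0   0   1   2   2   2   2   1  -9 -15]
 [-11 -29 -40 -41 -39 -32 -24 -22 -22 -21 -25 -33 -39 -31 -20 -19 -31 -49]
 [-23 -60 -84 -83 -79 -67 -42 -38 -38 -37 -43 -63 -79 -72 -54 -50 -50 -64]]
[353.81735901 190.74787246] [358.86018587 190.27006219] [353.65697846 171.49208988] [0.00251915 0.30245636]
```

```bash
python3 -c "
from h import *
s=telemetry.state(); print(s['time'],s['ee_pos'],s['gripper_width'],s['finger_force'],s['wrist_force']); print(r.sign_off())"
```

```text
40.75 [ 468.77692033 -248.85895933   44.79547864] 0.13878490867085347 35.082203384445165 [ 8.47604014 -2.48054726 -5.54633087]
the job is handed in; nothing more can be done
None
```

I handed the job in at 40.8 s: the die body, spacer and top disc are stacked between the pins, and the gripper is still holding the slide about 64 mm out at the index. My two camera estimates of the index were about 62.6 and 65 mm, so the pointer could be off by 1–2 mm.

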